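# Stock a balm carton on the gravity roller lane

## Robot

A 7-joint arm with a two-finger parallel gripper is mounted at the origin on the work surface. World frame = base frame: x ahead of the robot, y to its left, z up, the work surface at z = 0. Lengths are in m, angles in degrees, forces in N, time in s.
With the tool pointing down it reaches from about 0.4 to 0.925 m from the base axis. Payload 4.1 kg.
Tool frame: the origin (TCP) lies on the centre line of the jaws, within the pads' length; the fingertips stand 14 mm ahead of it and the grasp point (between the pads) lies 5 mm behind it (r.finger_overhang is the distance from the TCP to the fingertips, in m); z points along the fingers, y is the line along which they close (so a half turn about z gives the same grasp; the last joint's range is limited). The gripper opens to 85 mm and grips with 20 to 120 N. Pads are 22 mm wide; open, the fingers measure 114 mm over their backs; the gripper's body (76 mm by 85 mm) begins 54 mm behind the grasp point. The pads swing forward as they close: fully open they stand 13 mm farther back than shut.
Start: joints at [-82.334, 22.827, 2.584, 88.041, -1.071, 69.15, -2.905], TCP at [0.15, 0.633, 0.245] pointing down, gripper open.
Joint ranges: [-161.44, 161.44], [-28.35, 127.94], [-78.24, 83.42], [0, 140.83], [-78.03, 258.03], [13.02, 114.36], [-168.23, 168.23]. Speed limits (degrees/s): [147.25, 147.25, 180, 180, 180, 180, 180].

## Interface

Orientations are given as a 3x3 rotation matrix whose columns are the frame's x, y, z axes.
In Python, from plant import r, hand, viewer, workorder, outline_of, current_clock, current_joint_pos, current_dq, current_joint_efforts, current_eef_pos, current_ee_rot, current_wrist_force, current_moment, current_gripper_width, current_gripper_force gives the robot as it stands. Calls block until the motion is done:
- r.move_pose(position, orientation): joint-space move of the TCP to a pose.
- r.move_straight(position, rotation=None, v=0.15, contact_N=None): straight line of the TCP; rotation=None keeps the orientation; v is the mean speed in m/s. With contact_N (N) it stops when the force on the tool has changed by that much, and returns True; else False.
- r.move_j(angles): joint-space move.
- hand.command_gripper(opening): finger opening in m; the grip force is fixed at half the most; returns when the fingers have stopped.
- r.hold(seconds).
- r.inverse_kinematics(position, orientation): joint angles nearest the present ones, or None.
- viewer.camera(name): name is "side" or "top" or "wrist"; returns a dict with "img" (384x512x3 uint8, red, green, blue), "depth" (384x512 float32, m along the optical axis (not along the pixel's ray), 0 where there is no reading), "vertical_fov" (degrees; the focal length in pixels is half the picture's height over the tangent of half this angle, whatever the lens; pixels are square), "cx", "cy" (the principal point, pixels), "R" (3x3) and "t" (3): a world point X has camera coordinates R X + t. Camera axes: x right, y down, z forward; pixel columns grow to the right and rows downward; lengths in m; the calibration is good to about 2 mm. The wrist camera is an equidistant fisheye: a pixel r from the principal point sees the ray r / f radians off the axis. A picture is of the moment at which its call begins.
A pose or a line that the arm cannot do raises r.PlanningError and nothing moves.
- workorder.sign_off(): hands the job in; it is judged then, once.
Trained networks look in the newest picture that a camera, given by its name, has taken for a name from the list of things; names that differ only in an ending like _2 or _b are one class to them, and where a whole thing is asked for, a point or a joint stands for the part that bears it (a point fixed in the world has none). Each returns a list of dicts, best first, with "p" (0 to 1); they miss things now and then, are a little off and sometimes report something else, mostly with a low value. They report only what shows in the picture. A call takes as long as a camera call.
- outline_of(camera, query): "pixels" (384x512 bool, what is visible of it) and "at" ([column, row] in pixels, amid what is visible of it).
Readings, each from a call of its own:
- current_clock(): time.
- current_joint_pos(): joint angles.
- current_dq(): joint speeds.
- current_joint_efforts(): joint torques, N m.
- current_eef_pos(): TCP position.
- current_ee_rot(): TCP orientation.
- current_wrist_force(): force on the tool from outside, world axes, zero at the start.
- current_moment(): the same for the moment, N m.
- current_gripper_width(): finger opening in m.
- current_gripper_force(): force on a finger pad.
Only numpy, scipy, OpenCV 4.12 (cv2) and the standard library are available. Lean on these libraries where they do the work, as an engineer would, in place of code of your own. Each camera call takes 0.05 s, during which the arm holds its last target. There are 200 camera calls.

## Task

Restock the roller rack: take the green-printed carton out of the tote and lay it, printed face up and lengthwise, on the upper end of the green lane's rollers, let it go there and let it roll down by itself to rest against the stop. There are glass jars inside, so never drop it or let it topple over: lay it down by hand (put it down on the bench and take it again another way as often as you need). Leave the other cartons and the things on the bench where they are.

Things in the scene. Friction and masses are not known exactly. Their poses are not given: they have to be found in the camera images.
- carton_c (a point): Centre of the carton to stock: stiff brown box, 140 mm long (its z axis), 58 mm wide (y), 46 mm thick (x), 240 to 480 g. Its whole +x face (58 x 140 mm) is printed green with a yellow disc and a white patch; the print wraps 12 mm over both ends. It starts standing on end (z up) in one of the tote's three bays.
- tote: Grey open plastic tote, fixed; outside 194 (x) x 144 (y) x 155 mm high; origin under its centre. Three bays centred at x = -63, 0, +63 mm, each 58 (x) x 134 mm (y) inside, floor 5 mm up; dividers end 125 mm up, outer walls 155 mm. Each bay holds one standing carton: top 10 mm below the rim, width along the tote's y, printed face towards the tote's +x.
- lane_green: The lane to load (green end plates) of a fixed two-lane roller rack. Origin: mid-width at the upper end, in the plane of the roller tops, 105 mm above the bench; x runs down the lane (5 degrees below level), y across, z square to the rollers. Free rollers, 22 mm thick, every 27 mm. Guide rails at y = -35 and +35 mm, 10 mm thick, rise 8 mm above the roller tops. The amber lane's middle is at y = -80 mm.
- green_load (a point): Loading point on the green lane: on the roller tops, mid-width, 85 mm from the upper end (axes as the lane). A carton lying lengthwise with its centre over it lies wholly on the rollers at the upper end. Let go, it runs down by itself, at about 0.2 m/s, to a steel stop whose face is 301 mm farther down the lane (386 mm from the upper end) and rises 21 mm above the rollers. The rack's feet reach 72 mm to the +y side of this lane's middle.
- carton_amber_c (a point): Centre of an amber-printed carton of the same make standing in another bay of the tote: leave it.
- carton_blue_c (a point): Centre of a blue-printed carton of the same make standing in the third bay of the tote: leave it.
- stocked_c (a point): Centre of an amber-printed carton already lying against the stop of the amber lane: leave it.
- jar: Glass balm jar with steel lid, 62 mm diameter, 74 mm high; origin under its centre. Leave it.
- canister: Black canister with grey cap, 56 mm diameter, 78 mm high; origin under its centre. Leave it.
- cup: Beige cup standing upside down, 72 mm diameter, 55 mm high; origin under its centre. Leave it.
- beaker: Clear plastic beaker, 84 mm diameter, 95 mm high; origin under its centre. Leave it.

How it is judged:
By the outcome, as a careful person would: the job done as asked, in the order asked, and still so for the second after the job is handed in, with the robot touching nothing.
It also fails if it takes over 64 s, if anything falls off the work surface, if the arm or the gripper's body presses on something with over 40 N, if the wrist force passes 120 N, or if a joint passes its speed limit or range.

## Working session

There is one attempt and no reset: what is moved stays moved. The work goes in short steps, each a Python script; the robot and the scene stay as the last script left them, time stands still between calls to the robot, and variables do not carry over. Pictures are saved under pics/ and viewed, at most 10 in all, crops included, and the job is handed in when it is done.

```bash
mkdir -p pics; cat > h.py <<'E'
import numpy as np, cv2
from plant import *
def cloud(c):
    d=c["depth"]; H,W=d.shape; f=H/2/np.tan(np.radians(c["vertical_fov"])/2)
    u,v=np.meshgrid(np.arange(W),np.arange(H))
    P=np.stack([(u-c["cx"])/f*d,(v-c["cy"])/f*d,d],-1)
    X=(P-np.array(c["t"]))@np.array(c["R"])
    X[d<=0]=np.nan
    return X
def save(c,n): cv2.imwrite("pics/"+n,c["img"][:,:,::-1])
E
python3 - <<'E'
from h import *
np.set_printoptions(precision=4,suppress=True)
ims=[]
for n in("top","side"):
    c=viewer.camera(n); ims.append(c); X=cloud(c); np.save(n+".npy",X); cv2.imwrite(n+".png",c["img"][:,:,::-1])
    print(n,"cam pos",-np.array(c["R"]).T@c["t"])
    for q in["carton_c","carton_amber_c","carton_blue_c","stocked_c","tote","lane_green","jar","canister","cup","beaker"]:
        for o in outline_of(n,q)[:2]:
            m=o["pixels"]; p=X[m]; 
            if o["p"]>.3: print(q,round(o["p"],2),o["at"],m.sum(),np.nanmedian(p,0),np.nanpercentile(p,3,axis=0),np.nanpercentile(p,97,axis=0))
save(ims[0],"top1.png"); save(ims[1],"side1.png")
print(current_clock())
E
```

```text
top cam pos [ 0.433  -0.0046  1.6139]
carton_c 0.6 [346.1, 229.8] 440 [ 0.439  -0.2966  0.1441] [ 0.4134 -0.3329  0.0139] [ 0.4643 -0.272   0.1517]
carton_amber_c 0.84 [345.8, 207.0] 438 [ 0.5021 -0.3038  0.1439] [ 0.4765 -0.34    0.0294] [ 0.5289 -0.278   0.1513]
carton_amber_c 0.63 [301.2, 136.3] 313 [ 0.7331 -0.1802  0.0775] [ 0.7115 -0.2085  0.0024] [ 0.7648 -0.1577  0.0845]
carton_blue_c 0.79 [351.0, 187.5] 392 [ 0.5616 -0.32    0.1442] [ 0.5372 -0.353   0.0402] [ 0.5859 -0.2971  0.1509]
stocked_c 0.75 [124.8, 244.5] 1072 [0.3922 0.3637 0.1238] [0.3229 0.3337 0.0853] [0.4593 0.3976 0.1328]
tote 0.77 [358.9, 207.6] 2497 [ 0.5045 -0.3502  0.1176] [ 0.3991 -0.407   0.0031] [ 0.6032 -0.2296  0.1598]
lane_green 0.9 [160.6, 214.0] 2701 [0.4976 0.276  0.0843] [ 0.3106  0.2303 -0.0018] [0.7019 0.3215 0.1041]
jar 0.58 [281.3, 140.6] 341 [ 0.724  -0.1022  0.0727] [ 0.7012 -0.1283  0.0044] [ 0.7541 -0.0748  0.0804]
canister 0.63 [302.6, 136.5] 251 [ 0.7306 -0.1797  0.0778] [ 0.7118 -0.203   0.0138] [ 0.7566 -0.1597  0.0849]
cup 0.66 [332.7, 143.5] 399 [ 0.7226 -0.2734  0.0532] [ 0.6956 -0.
[... 1001 characters left out ...]
021] [ 0.401  -0.4057  0.0022] [ 0.6141 -0.2261  0.1545]
lane_green 0.87 [246.3, 250.5] 2629 [0.5112 0.2644 0.0854] [0.312  0.2092 0.0011] [0.704  0.3055 0.1018]
jar 0.65 [213.9, 166.2] 417 [ 0.7303 -0.0827  0.0521] [ 0.7084 -0.1228  0.0044] [ 0.7592 -0.0721  0.0753]
canister 0.76 [220.4, 151.4] 248 [ 0.732  -0.172   0.0708] [ 0.7185 -0.2045  0.0073] [ 0.7671 -0.1567  0.0798]
cup 0.72 [231.6, 142.0] 232 [ 0.7224 -0.2595  0.0424] [ 0.7033 -0.2942  0.0048] [ 0.7523 -0.2446  0.0578]
beaker 0.92 [187.7, 177.3] 774 [0.782  0.0213 0.0658] [ 0.7484 -0.0349  0.008 ] [0.8229 0.0433 0.0952]
beaker 0.75 [213.9, 168.2] 408 [ 0.7304 -0.0824  0.0536] [ 0.7084 -0.1224  0.0065] [ 0.7584 -0.0721  0.0754]
1.1
```

View pics/top1.png

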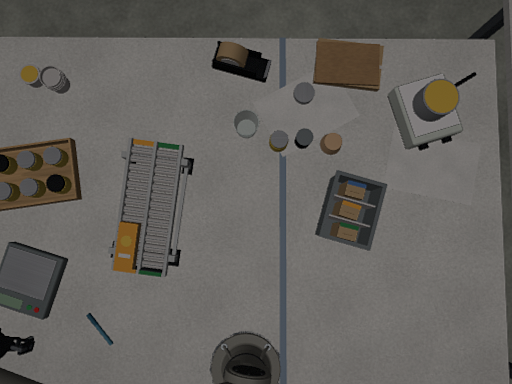

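View pics/side1.png

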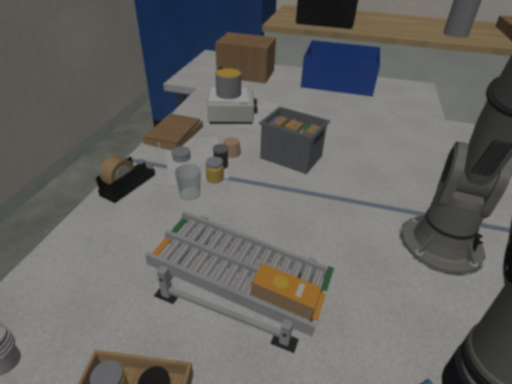

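Top view: the tote is at about (350,210), with the green carton in the bay nearest the robot (346,230). The lanes run towards the robot, with the upper end at about (168,146) and the stop at (153,272). The stocked amber carton is at (125,245).

Next I'll fit the geometry and check IK for this plan: grasp from above, stand it on the bench, regrasp horizontally from the printed face, then place it tool-down.

```bash
cat > a.py <<'E'
from h import *
np.set_printoptions(precision=4,suppress=True)
X=np.load("top.npy"); im=cv2.imread("top.png")
def rect(m):
    p=X[m][:,:2].astype(np.float32); return cv2.minAreaRect(p*1000)
x,y,z=X[...,0],X[...,1],X[...,2]
t=(abs(x-.5)<.16)&(abs(y+.31)<.15)&(z>.149)&(z<.17); print("tote rim",rect(t),t.sum())
for nm,cx,cy in(("green",.439,-.297),("amber",.502,-.304),("blue",.562,-.32)):
    m=(np.hypot(x-cx,y-cy)<.045)&(z>.138)&(z<.148); m=cv2.morphologyEx(m.astype(np.uint8),cv2.MORPH_OPEN,np.ones((3,3)))>0
    print(nm,rect(m),m.sum(),np.median(z[m]))
hsv=cv2.cvtColor(im,cv2.COLOR_BGR2HSV)
g=(hsv[...,0]>45)&(hsv[...,0]<90)&(hsv[...,1]>110)
n,l,s,c=cv2.connectedComponentsWithStats(g.astype(np.uint8))
for i in range(1,n):
    if s[i,4]>8: print(s[i],np.nanmedian(X[l==i],0))
a=cv2.resize(im[165:255,310:392],None,fx=5,fy=5,interpolation=cv2.INTER_CUBIC)[:450,:390]
b=cv2.resize(im[130:280,105:200],None,fx=3,fy=3,interpolation=cv2.INTER_CUBIC)
cv2.imwrite("pics/crop1.png",np.hstack([a,b]))
# IK for regrasp & place
for px in(.5,.55,.6,.65,.7):
  for py in(-.15,-.05,.05,.15):
    out=[]
    for a in range(-90,91,30):
      for tilt in(0,15,30):
        A=np.radians(np.degrees(np.arctan2(py,px))+a);T=np.radians(tilt)
        zt=np.array([np.cos(A)*np.cos(T),np.sin(A)*np.cos(T),-np.sin(T)])
        for sg in(1,-1):
            yt=sg*np.array([-np.sin(A),np.cos(A),0]); R=np.column_stack([np.cross(yt,zt),yt,zt])
            if r.inverse_kinematics([px,py,.085],R) is not None: out.append((a,tilt,sg))
    print(px,py,out)
E
python3 a.py
```

```text
tote rim ((500.9263000488281, -319.0679626464844), (159.6902313232422, 208.34207153320312), 74.0540771484375) 1111
green ((430.03826904296875, -301.4280700683594), (38.92497634887695, 51.6672477722168), 0.1516125202178955) 101 0.1448586648222228
amber ((494.7008972167969, -323.95709228515625), (27.735946655273438, 44.75697326660156), 65.04996490478516) 80 0.1445850650794631
blue ((560.5911254882812, -327.34454345703125), (31.575637817382812, 51.48893737792969), 14.079543113708496) 90 0.1449565166673517
[158 143  21   6  87] [0.7045 0.2481 0.0961]
[340 222  19   8  62] [ 0.4527 -0.3085  0.1463]
[139 270  22   6  68] [0.3059 0.2974 0.0931]
[ 27 305   5   5  20] [0.1955 0.6834 0.0549]
0.5 -0.15 [(-90, 0, 1), (-90, 0, -1), (-90, 15, 1), (-90, 15, -1), (-90, 30, 1), (-90, 30, -1), (-60, 0, 1), (-60, 0, -1), (-60, 15, 1), (-60, 15, -1), (-60, 30, 1), (-60, 30, -1), (30, 0, 1), (60, 0, 1), (60, 0, -1), (60, 15, 1), (60, 15, -1), (60, 30, 1), (60, 30, -1), (90, 0, 1), (90, 0, -1), (90, 15, 1), (90, 15, -1), (90, 30, 1), (90, 30, -1)]
0.5 -0.05 [(-90, 0, 1), (-90, 0, -1), (-90, 15, 1), (-90, 
[... 8884 characters left out ...]
, 1), (60, 15, -1), (60, 30, 1), (60, 30, -1), (90, 0, 1), (90, 0, -1), (90, 15, 1), (90, 15, -1), (90, 30, 1), (90, 30, -1)]
0.7 0.15 [(-90, 0, 1), (-90, 0, -1), (-90, 15, 1), (-90, 15, -1), (-90, 30, 1), (-90, 30, -1), (-60, 0, 1), (-60, 0, -1), (-60, 15, 1), (-60, 15, -1), (-60, 30, 1), (-60, 30, -1), (-30, 0, 1), (-30, 0, -1), (-30, 15, 1), (-30, 15, -1), (-30, 30, 1), (-30, 30, -1), (0, 0, 1), (0, 0, -1), (0, 15, 1), (0, 15, -1), (0, 30, 1), (0, 30, -1), (30, 0, 1), (30, 0, -1), (30, 15, 1), (30, 15, -1), (30, 30, 1), (30, 30, -1), (60, 0, 1), (60, 0, -1), (60, 15, 1), (60, 15, -1), (60, 30, 1), (60, 30, -1), (90, 0, 1), (90, 0, -1), (90, 15, 1), (90, 15, -1), (90, 30, 1), (90, 30, -1)]
```

View pics/crop1.png

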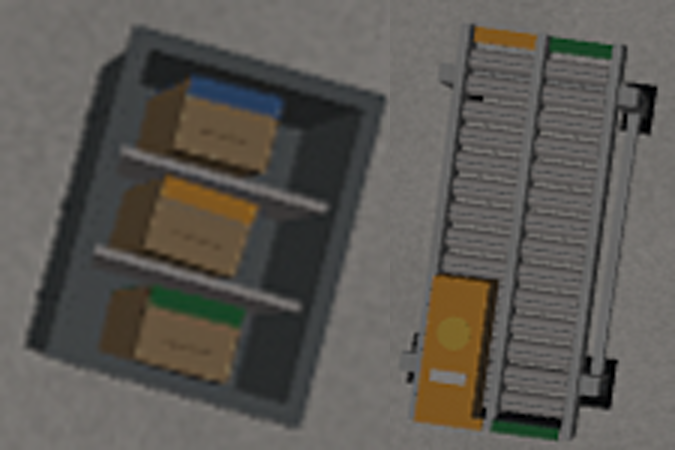

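Confirmed: the green print faces the tote's far side, with the tote at about -16° yaw. The lane runs from (0.705,0.248) towards (0.306,0.297). I'll take a closer look with the wrist camera over the lane and then over the tote.

```bash
cat >> h.py <<'E'
def fcloud(c):
    d=c["depth"]; H,W=d.shape; f=H/2/np.tan(np.radians(c["vertical_fov"])/2)
    u,v=np.meshgrid(np.arange(W)-c["cx"],np.arange(H)-c["cy"])
    rr=np.hypot(u,v)+1e-9; k=np.tan(np.minimum(rr/f,1.5))/rr
    X=(np.stack([u*k*d,v*k*d,d],-1)-np.array(c["t"]))@np.array(c["R"]); X[d<=0]=np.nan
    return X
def Rot(y,z):
    y=np.array(y,float);z=np.array(z,float);z/=np.linalg.norm(z);y=y-z*(y@z);y/=np.linalg.norm(y)
    return np.column_stack([np.cross(y,z),y,z])
def raster(X,img,x0,x1,y0,y1,z0,z1,res=.0005):
    pass
E
python3 - <<'E'
from h import *
D=[0,0,-1]
def best(p,ys):
    q0=np.array(current_joint_pos()); o=[]
    for s in(1,-1):
        R=Rot(s*np.array(ys),D); q=r.inverse_kinematics(p,R)
        if q is not None: o.append((np.abs(np.array(q)-q0).max(),s,R))
    o.sort(key=lambda a:a[0]); print([(a[0],a[1]) for a in o]); return o[0][2]
p=[.60,.258,.30]; r.move_pose(p,best(p,[.12,.99,0])); r.hold(.2)
c=viewer.camera("wrist"); save(c,"w_lane.png"); np.save("wl.npy",fcloud(c)); cv2.imwrite("wl.png",c["img"][:,:,::-1])
p=[.44,-.302,.32]; r.move_pose(p,best(p,[.276,.961,0])); r.hold(.2)
c=viewer.camera("wrist"); np.save("wt.npy",fcloud(c)); cv2.imwrite("wt.png",c["img"][:,:,::-1])
a=cv2.imread("pics/w_lane.png");b=c["img"][:,:,::-1]
cv2.imwrite("pics/w2.png",np.hstack([a[:,56:456],b[:,56:456]]))
print(current_clock(),current_joint_pos())
E
```

```text
[(np.float64(65.3830312732108), 1), (np.float64(105.71463641117803), -1)]
[(np.float64(51.42110325092854), 1), (np.float64(119.15695918581781), -1)]
5.8 [-15.38924888  11.81514216  53.1543448   98.81810454  -9.79330452
  74.25750338 113.89241931]
```

View pics/w2.png

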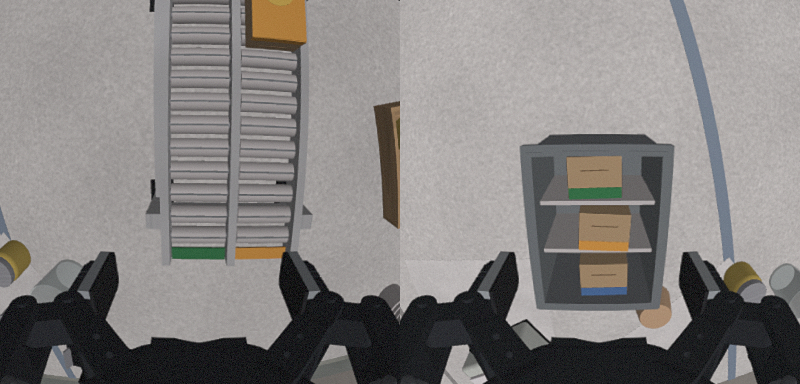

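The wrist view over the lane (left half) shows both rails and the green end plate at (198,253). Over the tote (right half) the green carton's top is at (594,177). Now the precise fits.

```bash
python3 - <<'E'
from h import *
np.set_printoptions(precision=4,suppress=True)
X=np.load("wt.npy"); x,y,z=X[...,0],X[...,1],X[...,2]
for nm,c in(("green",(.439,-.299)),("amber",(.502,-.32)),):
    m=(np.hypot(x-c[0],y-c[1])<.04)&(z>.139)&(z<.150); m[:, :]&=True
    n,l,s,_=cv2.connectedComponentsWithStats(m.astype(np.uint8)); k=1+s[1:,4].argmax(); m=l==k
    print(nm,cv2.minAreaRect((X[m][:,:2]*1000).astype(np.float32)),m.sum(),np.median(z[m]),s[k])
m=(abs(x-.5)<.16)&(abs(y+.32)<.15)&(z>.151)&(z<.165); print("tote",cv2.minAreaRect((X[m][:,:2]*1000).astype(np.float32)))
X=np.load("wl.npy"); x,y,z=X[...,0],X[...,1],X[...,2]
O=np.array([.7045,.248,.105]); best=None
m0=(x>.45)&(x<.71)&(y>.15)&(y<.45)&(z>.07)&(z<.125)
for yaw in np.arange(168,180,.25):
    a=np.radians(yaw); T=np.radians(5)
    ex=np.array([np.cos(a)*np.cos(T),np.sin(a)*np.cos(T),-np.sin(T)]); ey=np.array([-np.sin(a),np.cos(a),0]); ez=np.cross(ex,ey)
    L=(X[m0]-O)@np.column_stack([ex,ey,ez])
    hh=L[:,2]; q=L[(hh>.004)&(hh<.012)&(L[:,1]>-.06)]
    h,_=np.histogram(q[:,1],bins=np.arange(-.06,.06,.001)); sc=(h.astype(float)**2).sum()
    if best is None or sc>best[0]: best=(sc,yaw,q,h,L)
print("yaw",best[1]); h=best[3]
for i,v in enumerate(h):
    if v>5: print(round(-.06+.001*i,3),v,end="; ")
L=best[4]; print("\nmed h rollers p90",np.percentile(L[(abs(L[:,1])<.025),2],[50,90,97]),"x min rail",np.percentile(best[2][:,0],[0,.5,1,2]), "rail h",np.median(best[2][:,2]))
# slope check
for x0 in(.02,.08,.14,.2):
    k=(abs(L[:,1])<.025)&(abs(L[:,0]-x0)<.03); print(x0,np.percentile(L[k,2],95))
    for s in(1,-1):
        k=(abs(best[2][:,0]-x0)<.03)&(abs(best[2][:,1]-s*.036)<.012); print("  rail y",s,np.percentile(best[2][k,1],[5,50,95]),np.median(best[2][k,2]))
# green plate
im=cv2.cvtColor(cv2.imread("wl.png"),cv2.COLOR_BGR2HSV); g=(im[...,0]>45)&(im[...,0]<90)&(im[...,1]>110)
p=X[g]; a=np.radians(best[1]);p=p[(p[:,0]>.6)&(p[:,2]<.13)]
print("plate med",np.median(p,0),np.percentile(p,[2,98],axis=0),"lane y",np.percentile((p-O)@np.array([-np.sin(a),np.cos(a),0]),[2,50,98]))
E
```

```text
green ((438.1142578125, -307.32415771484375), (57.74887466430664, 46.89390563964844), 74.9747314453125) 2293 0.1443616701267364 [ 222  156   56   43 2293]
amber ((502.2246398925781, -313.9314270019531), (58.18471145629883, 47.04061508178711), 71.28144836425781) 1936 0.14437520656572558 [ 234  211   53   40 1936]
tote ((503.28277587890625, -322.48052978515625), (158.9794921875, 209.62034606933594), 74.2475814819336)
yaw 172.5
-0.047 8; -0.042 26; -0.041 158; -0.04 175; -0.039 189; -0.038 198; -0.037 194; -0.036 202; -0.035 200; -0.034 195; -0.033 198; -0.032 204; -0.031 72; 0.038 51; 0.039 211; 0.04 187; 0.041 188; 0.042 172; 0.043 188; 0.044 202; 0.045 194; 0.046 200; 0.047 199; 0.048 183; 0.049 26; 
med h rollers p90 [-0.002   0.0001  0.0007] x min rail [-0.0083 -0.0046 -0.0018  0.0018] rail h 0.007802619641385758
0.02 0.0002548026802121636
  rail y 1 [0.0391 0.0433 0.0477] 0.007806273668140341
  rail y -1 [-0.0403 -0.0357 -0.0314] 0.007734953313101016
0.08 0.0005349142818701872
  rail y 1 [0.039  0.0433 0.0475] 0.007814064600610352
  rail y -1 [-0.0409 -0.0362 -0.0315] 0.007723900604269588
0.14 0.00039903398786647127
  rail y 1 [0.0396 0.0432 0.0476] 0.0078035451931231185
  rail y -1 [-0.0403 -0.0356 -0.031 ] 0.007830477199404069
0.2 0.0005401909955222831
  rail y 1 [0.0392 0.0434 0.0477] 0.00787808217323185
  rail y -1 [-0.0402 -0.0356 -0.031 ] 0.007775483556925601
plate med [0.7047 0.2428 0.0947] [[ 0.6953 -0.1644  0.0504]
 [ 0.7271  0.2755  0.0964]] lane y [-0.028   0.0049  0.4055]
```

The rails' inner faces are about 69 mm apart, so there is roughly 5 mm clearance per side, and the lane centre is well fixed. Now I'll grasp and lift the carton.

```bash
python3 - <<'E'
from h import *
np.set_printoptions(precision=4,suppress=True)
R=Rot([.2588,.9659,0],[0,0,-1])
r.move_straight([.438,-.307,.30],R)
print("contact",r.move_straight([.438,-.307,.108],v=.12,contact_N=12),current_eef_pos())
hand.command_gripper(.04); print(current_gripper_width(),current_gripper_force(),current_eef_pos())
f0=np.array(current_wrist_force())
r.move_straight([.438,-.307,.33],v=.12); print(np.array(current_wrist_force())-f0,current_gripper_width(),current_clock())
q0=np.array(current_joint_pos());print(q0)
for A in(60,75,90,105,120,-60,-90):
  for p in([.55,.06],[.55,-.02],[.5,.05]):
    a=np.radians(A)
    for s in(1,-1):
        q=r.inverse_kinematics([*p,.2],Rot(s*np.array([-np.sin(a),np.cos(a),0])@np.array([[0,1,0],[-1,0,0],[0,0,1]])*0+s*np.array([-np.sin(a),np.cos(a),0]),[0,0,-1]))
        if q is not None: print(A,p,s,np.abs(q-q0).max().round(),np.round(q))
E
```

```text
contact True [ 0.4372 -0.3067  0.1145]
0.057758604944130064 60.33367395401001 [ 0.4399 -0.3094  0.1169]
[  2.0568  -1.2298 -22.2161] 0.05748044740452526 9.8917
[-14.9207  11.8517  53.4805  97.6536  -9.7085  75.7407 115.4379]
60 [0.55, 0.06] 1 39.0 [-46.  20.  44. 105. -16.  61. 154.]
60 [0.55, 0.06] -1 135.0 [-54.  24.  56. 106. -22.  62. -20.]
60 [0.55, -0.02] 1 44.0 [-33.  18.  38. 106. -13.  60. 160.]
60 [0.55, -0.02] -1 124.0 [-49.  26.  61. 106. -25.  63.  -8.]
60 [0.5, 0.05] 1 36.0 [-51.  14.  47. 112. -12.  59. 151.]
60 [0.5, 0.05] -1 141.0 [-56.  16.  54. 112. -15.  59. -26.]
75 [0.55, 0.06] 1 53.0 [-44.  19.  42. 105. -15.  61. 168.]
75 [0.55, 0.06] -1 121.0 [-53.  23.  54. 106. -21.  62.  -6.]
75 [0.55, -0.02] 1 51.0 [ -5.  15.   3. 105.  -1.  60. 163.]
75 [0.55, -0.02] -1 111.0 [-47.  24.  58. 106. -23.  63.   5.]
75 [0.5, 0.05] 1 50.0 [-48.  13.  44. 112. -11.  59. 165.]
75 [0.5, 0.05] -1 127.0 [-54.  15.  51. 112. -14.  59. -12.]
90 [0.55, 0.06] 1 62.0 [ -3.  15.  -9. 104.   3.  60. 167.]
90 [0.55, 0.06] -1 108.0 [-51.  22.  52. 106. -20.  62.   8.]
90 [0.55, -0.02] 1 97
[... 1057 characters left out ...]
0 [0.55, 0.06] -1 243.0 [ -62.   34.   73.  106.  -35.   67. -128.]
-60 [0.55, -0.02] 1 70.0 [-42.  21.  50. 106. -18.  61.  45.]
-60 [0.55, -0.02] -1 235.0 [ -54.   33.   73.  106.  -35.   67. -120.]
-60 [0.5, 0.05] 1 85.0 [-50.  14.  45. 112. -11.  59.  31.]
-60 [0.5, 0.05] -1 248.0 [ -68.   25.   73.  112.  -27.   63. -133.]
-90 [0.55, 0.06] 1 108.0 [-51.  22.  52. 106. -20.  62.   8.]
-90 [0.55, 0.06] -1 62.0 [ -3.  15.  -9. 104.   3.  60. 167.]
-90 [0.55, -0.02] 1 98.0 [-45.  23.  55. 106. -21.  62.  18.]
-90 [0.55, -0.02] -1 97.0 [ 33.  19. -43. 104.  15.  63. 164.]
-90 [0.5, 0.05] 1 113.0 [-53.  15.  50. 112. -13.  59.   2.]
-90 [0.5, 0.05] -1 62.0 [ -3.  10.  -9. 111.   2.  59. 168.]
```

```bash
python3 - <<'E'
from h import *
np.set_printoptions(precision=4,suppress=True)
print(current_wrist_force())
R=Rot([1,0,0],[0,0,-1])   # A=90: carton y -> azimuth 0, print faces -Y
r.move_pose([.55,.06,.24],R); r.hold(.3)
print(current_wrist_force(),current_gripper_width(),current_joint_pos())
c=viewer.camera("side"); b=c["img"][:,:,::-1]; cv2.imwrite("pics/s2.png",cv2.resize(b[60:300,100:400],None,fx=2,fy=2))
X=cloud(c)
for o in outline_of("side","carton_c")[:1]: print(o["p"],o["at"],np.nanpercentile(X[o["pixels"]],[3,50,97],axis=0))
print(current_clock())
E
```

```text
[ 1.3737 -0.284  -3.475 ]
[ 0.2908 -0.8245 -4.3993] 0.05752365086038113 [-51.9052  19.133   51.727  102.8009 -16.3724  65.9535   5.0026]
0.76 [251.0, 165.1] [[0.5254 0.046  0.1333]
 [0.5521 0.0846 0.2131]
 [0.5822 0.0877 0.2697]]
11.975
```

View pics/s2.png

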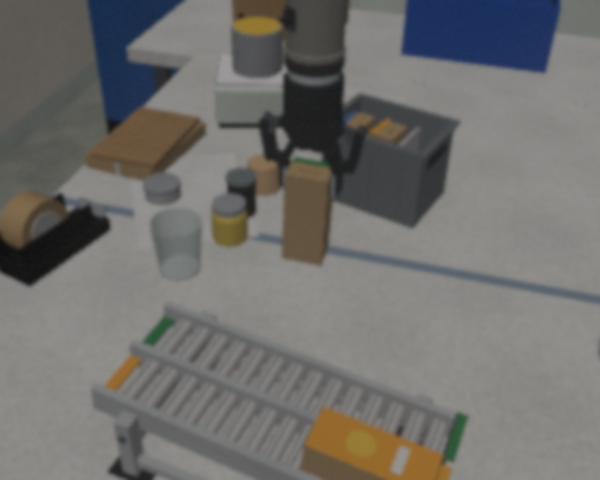

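The carton hangs straight, with the print (thin green strip at about (310,163)) facing -Y. Lowering it onto the bench.

```bash
python3 - <<'E'
from h import *
np.set_printoptions(precision=4,suppress=True)
r.move_straight([.55,.06,.122],v=.12)
print(r.move_straight([.55,.06,.100],v=.02,contact_N=3),current_eef_pos(),current_wrist_force())
hand.command_gripper(.085); r.hold(.1); print(current_gripper_width(),current_eef_pos())
r.move_straight([.55,.06,.30],v=.2)
c=viewer.camera("wrist"); X=fcloud(c); x,y,z=X[...,0],X[...,1],X[...,2]
m=(abs(x-.55)<.06)&(abs(y-.06)<.06)&(z>.13)&(z<.15)
print("top",cv2.minAreaRect((X[m][:,:2]*1000).astype(np.float32)),m.sum(),np.median(z[m]))
q0=np.array(current_joint_pos()); print(q0,current_clock())
for s in(1,-1):
    for p in([.553,-.07,.24],[.553,-.06,.095],[.553,.05,.095]):
        q=r.inverse_kinematics(p,Rot([s,0,0],[0,1,0])); print(s,p,None if q is None else (np.round(q),np.abs(q-q0).max()))
save(c,"w3.png")
E
```

```text
True [0.5501 0.0602 0.1122] [-0.3664  0.4986  4.7077]
0.08512346464617539 [0.5485 0.0602 0.1109]
top ((553.8994750976562, 61.76909637451172), (58.26463317871094, 46.80611801147461), 0.07758191227912903) 2682 0.13937491492151088
[-53.8884  16.1532  53.4032  98.1151 -13.4643  72.8551   2.5234] 15.3583
1 [0.553, -0.07, 0.24] (array([ 26.,  47.,   8.,  95., -67., 113.,  58.]), np.float64(80.05643741054098))
1 [0.553, -0.06, 0.095] (array([ 21.,  61.,  14.,  93., -69., 112.,  71.]), np.float64(75.04140227805658))
1 [0.553, 0.05, 0.095] (array([ 12.,  59.,  14., 101., -76., 107.,  74.]), np.float64(71.29050350362024))
-1 [0.553, -0.07, 0.24] (array([  63.,   57.,  -48.,   94.,  -42.,   87., -143.]), np.float64(145.78054892190653))
-1 [0.553, -0.06, 0.095] (array([  44.,   61.,  -18.,   92.,  -52.,   94., -122.]), np.float64(124.06537559879519))
-1 [0.553, 0.05, 0.095] (array([  30.,   57.,  -10.,  101.,  -64.,   92., -113.]), np.float64(115.84891624662166))
```

View pics/w3.png

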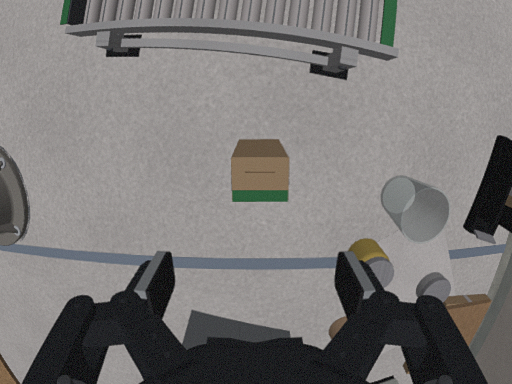

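The carton stands upright at (0.554,0.062), with the print facing -Y. A horizontal regrasp here would bring the wrist close to the tote, so I'll shift the carton 7 cm towards +Y first.

```bash
python3 - <<'E'
from h import *
np.set_printoptions(precision=4,suppress=True)
print(r.move_straight([.554,.062,.112],v=.2,contact_N=12),current_eef_pos())
hand.command_gripper(.04); print(current_gripper_width())
z0=current_eef_pos()[2]
r.move_straight([.554,.062,z0+.025],v=.1)
r.move_straight([.554,.132,z0+.025],v=.12)
print(r.move_straight([.554,.132,z0-.01],v=.02,contact_N=3),current_eef_pos(),z0)
hand.command_gripper(.085); r.hold(.1)
r.move_straight([.554,.132,.31],v=.2)
c=viewer.camera("wrist"); X=fcloud(c); x,y,z=X[...,0],X[...,1],X[...,2]
m=(abs(x-.554)<.05)&(abs(y-.132)<.05)&(z>.13)&(z<.15)
print("top",cv2.minAreaRect((X[m][:,:2]*1000).astype(np.float32)),m.sum(),np.median(z[m]))
q0=np.array(current_joint_pos()); print(q0,current_clock())
for s in(1,-1):
  for T in(0,10):
    t=np.radians(T)
    for p in([.554,.05,.30],[.554,.126,.24],[.554,.126,.095]):
        q=r.inverse_kinematics(p,Rot([s,0,0],[0,np.cos(t),-np.sin(t)])); print(s,T,p,None if q is None else (np.round(q),np.abs(q-q0).max()))
E
```

```text
False [0.5549 0.0618 0.113 ]
0.05728799109973035
True [0.5539 0.1319 0.1132] 0.11318380193499056
top ((553.0807495117188, 131.77992248535156), (58.28004837036133, 46.269813537597656), 0.05871600657701492) 2469 0.1393786955832649
[-59.0165  18.0555  52.6474  94.9673 -14.7131  74.8814  -3.6893] 20.8167
1 0 [0.554, 0.05, 0.3] (array([  9.,  39.,  18., 104., -78., 112.,  57.]), np.float64(68.10583527430916))
1 0 [0.554, 0.126, 0.24] (array([ 13.,  41.,   3., 108., -77.,  99.,  61.]), np.float64(72.484827251225))
1 0 [0.554, 0.126, 0.095] (array([ 13.,  56.,   3., 105., -76.,  97.,  73.]), np.float64(76.27829992529851))
1 10 [0.554, 0.05, 0.3] (array([ -3.,  38.,  34., 104., -77., 113.,  56.]), np.float64(62.324340108930556))
1 10 [0.554, 0.126, 0.24] (array([  1.,  37.,  18., 109., -78.,  99.,  58.]), np.float64(62.864656277448674))
1 10 [0.554, 0.126, 0.095] (array([  6.,  51.,  11., 107., -77.,  94.,  71.]), np.float64(74.34565100223877))
-1 0 [0.554, 0.05, 0.3] (array([  38.,   39.,  -20.,  103.,  -66.,   94., -131.]), np.float64(127.57088040889295))
-1 0 [0.554, 0.126, 0.24] (array([  32.,   43.,  -21.,  108.,  -69.,   87., -124.]), np.float64(120.51458002100476))
-1 0 [0.554, 0.126, 0.095] (array([  11.,   57.,    5.,  105.,  -78.,   98., -107.]), np.float64(103.14204036609786))
-1 10 [0.554, 0.05, 0.3] (array([  33.,   33.,  -15.,  103.,  -63.,   92., -134.]), np.float64(130.64809984638103))
-1 10 [0.554, 0.126, 0.24] (array([   3.,   37.,   15.,  109.,  -77.,   98., -122.]), np.float64(118.35346022575112))
-1 10 [0.554, 0.126, 0.095] (array([  13.,   50.,    3.,  107.,  -74.,   88., -111.]), np.float64(107.60174013593054))
```

```bash
python3 - <<'E'
from h import *
np.set_printoptions(precision=4,suppress=True)
R=Rot([-1,0,0],[0,1,0])
r.move_straight([.554,.05,.33],v=.25)
r.move_pose([.553,.05,.31],R); print(current_joint_pos(),current_clock())
r.move_straight([.553,.1257,.27],R,v=.2)
print(r.move_straight([.553,.1257,.092],v=.15,contact_N=8),current_eef_pos(),current_joint_pos(),current_wrist_force())
r.hold(.2)
c=viewer.camera("side"); b=c["img"][:,:,::-1]; d=viewer.camera("wrist")["img"][:,:,::-1]
cv2.imwrite("pics/s4.png",np.hstack([cv2.resize(b[80:280,130:330],None,fx=2,fy=2),cv2.resize(d,(400,300))[:400].copy() if 0 else cv2.copyMakeBorder(cv2.resize(d,(400,300)),0,100,0,0,cv2.BORDER_CONSTANT)]))
print(current_clock())
E
```

```text
[  35.8278   37.3814  -18.0962  103.3712  -66.8495   95.9663 -131.4416] 23.3333
False [0.5533 0.1257 0.0928] [  29.4176   57.5417  -17.7562  104.7633  -66.4292   83.129  -112.9312] [ 0.3028 -0.7068  0.9001]
25.5417
```

View pics/s4.png

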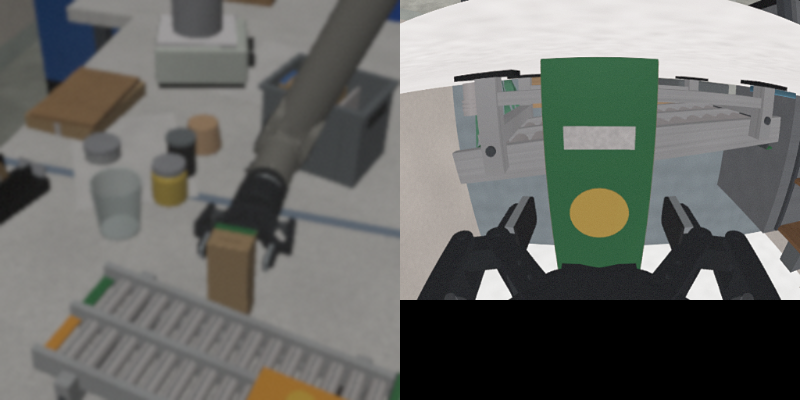

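The fingers straddle the carton. Closing, lifting and turning it to tool-down above the lane.

```bash
cat >> h.py <<'E'
a_=np.radians(172.5); T_=np.radians(5)
EX=np.array([np.cos(a_)*np.cos(T_),np.sin(a_)*np.cos(T_),-np.sin(T_)]); EY=np.array([-np.sin(a_),np.cos(a_),0]); EZ=np.cross(EX,EY)
LO=np.array([.7045,.248,.105])+.00375*EY
def lane(s,h,y=0): return LO+s*EX+y*EY+h*EZ
E
python3 - <<'E'
from h import *
np.set_printoptions(precision=4,suppress=True)
hand.command_gripper(.04); p=np.array(current_eef_pos()); R=np.array(current_ee_rot()); print(current_gripper_width(),p)
off=R.T@(np.array([.5531,.1318,.0700])-p); np.save("off.npy",off); print("off",off)
r.move_straight([p[0],p[1],p[2]+.02],v=.08); print(current_wrist_force(),current_moment())
r.move_straight([.553,.10,.33],v=.2)
q0=np.array(current_joint_pos()); o=[]
for s in(1,-1):
    Rp=Rot(s*EY,-EZ); P=lane(.087,.023+.10)-Rp@off; q=r.inverse_kinematics(P,Rp)
    print(s,P,None if q is None else (np.round(q),np.abs(q-q0).max()))
    if q is not None: o.append((np.abs(q-q0).max(),s,P,Rp))
o.sort(key=lambda t:t[0]); _,s,P,Rp=o[0]; np.save("Rp.npy",Rp)
# tilt to tool-down in free space first (same place, high), then over the lane
r.move_pose(P,Rp); r.hold(.3); print("eef",current_eef_pos(),current_clock(),current_gripper_width())
c=viewer.camera("wrist"); save(c,"w5.png"); np.save("w5.npy",fcloud(c))
c=viewer.camera("side"); X=cloud(c); save(c,"s5.png")
for q in outline_of("side","carton_c")[:1]: print(q["p"],q["at"],np.nanpercentile(X[q["pixels"]],[3,50,97],axis=0))
a=cv2.imread("pics/w5.png");b=cv2.imread("pics/s5.png")
cv2.imwrite("pics/v5.png",np.hstack([cv2.resize(a,(400,300)),cv2.resize(b[60:300,100:420],(400,300))]))
E
```

```text
0.05681645005838103 [0.5531 0.1256 0.0921]
off [ 0.0221 -0.      0.0062]
[-0.4991  0.5139 -4.4842] [-1.8263 -0.0271 -0.0454]
1 [0.5851 0.2599 0.2242] (array([ -16.,   21.,  -17.,   94.,   11.,   62., -134.]), np.float64(80.90707602339027))
-1 [0.6288 0.2542 0.228 ] (array([ 16.,  38., -66.,  87.,  40.,  75.,  28.]), np.float64(160.32717093190664))
eef [0.5852 0.2585 0.2234] 29.1333 0.05687530557820913
0.65 [203.3, 206.6] [[0.5396 0.2268 0.1929]
 [0.6006 0.2776 0.2343]
 [0.6772 0.2935 0.2468]]
```

View pics/v5.png

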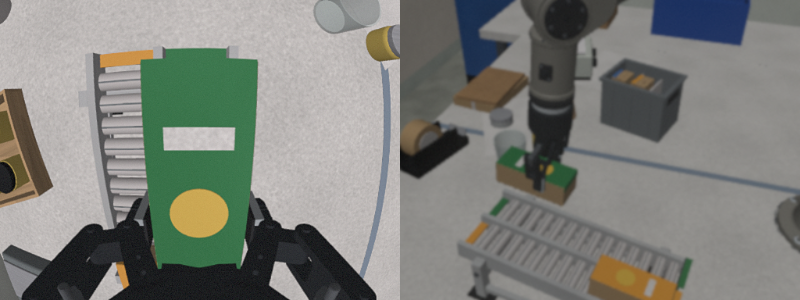

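The carton is print-up, aligned above the lane's upper end. I'll check its tilt against the lane, then lower it until it touches.

```bash
python3 - <<'E'
from h import *
np.set_printoptions(precision=4,suppress=True)
X=np.load("w5.npy"); L=(X-LO)@np.column_stack([EX,EY,EZ])
m=(abs(L[...,1])<.045)&(L[...,0]>-.02)&(L[...,0]<.2)&(L[...,2]>.13)&(L[...,2]<.165)
im=cv2.cvtColor(cv2.imread("pics/w5.png"),cv2.COLOR_BGR2HSV); m&=(im[...,1]>80)
p=L[m]; A=np.c_[p[:,:2],np.ones(len(p))]; k=np.linalg.lstsq(A,p[:,2],rcond=None)[0]
print("slopes deg",np.degrees(k[:2]),"rect",cv2.minAreaRect((p[:,:2]*1000).astype(np.float32)),np.median(p[:,2]))
off=np.load("off.npy");Rp=np.load("Rp.npy")
P=lambda h:lane(.087,.023+h)-Rp@off
r.move_straight(P(.012),Rp,v=.12)
print(r.move_straight(P(-.008),Rp,v=.02,contact_N=3))
e=np.array(current_eef_pos()); print("h",(e+np.array(current_ee_rot())@off-LO)@np.column_stack([EX,EY,EZ]),current_wrist_force(),current_moment(),current_clock())
E
```

```text
slopes deg [0.3179 0.1773] rect ((83.11286926269531, -0.07485198974609375), (89.46731567382812, 133.2458953857422), 89.59812927246094) 0.1432036417594931
True
h [0.0867 0.     0.0252] [-0.7366  0.4217  4.4121] [0.0418 0.0456 0.0369] 30.7667
```

Contact came at roller height (a rail would have met it 8 mm higher), and the carton is flat and centred. Releasing.

```bash
python3 - <<'E'
from h import *
np.set_printoptions(precision=4,suppress=True)
hand.command_gripper(.085); print(current_clock(),current_gripper_width())
r.hold(.3); e=np.array(current_eef_pos()); r.move_straight(e+.13*EZ,v=.15); r.hold(2)
for n in("side","top"):
    c=viewer.camera(n); X=cloud(c); 
    if n=="side": b=c["img"][:,:,::-1]; cv2.imwrite("pics/s6.png",cv2.resize(b[150:350,120:380],None,fx=3,fy=3)[:600,:780])
    for q in outline_of(n,"carton_c")[:1]:
        L=(X[q["pixels"]]-LO)@np.column_stack([EX,EY,EZ]); print(n,q["p"],np.nanpercentile(L,[3,50,97],axis=0))
print(current_clock())
E
```

```text
31.1667 0.08475925966676497
side 0.74 [[ 0.2533 -0.0304  0.0204]
 [ 0.3205 -0.014   0.0458]
 [ 0.3845  0.0255  0.0484]]
top 0.72 [[ 0.2669 -0.0364  0.0168]
 [ 0.3776 -0.0151  0.0483]
 [ 0.4026  0.1053  0.5915]]
34.6833
```

View pics/s6.png

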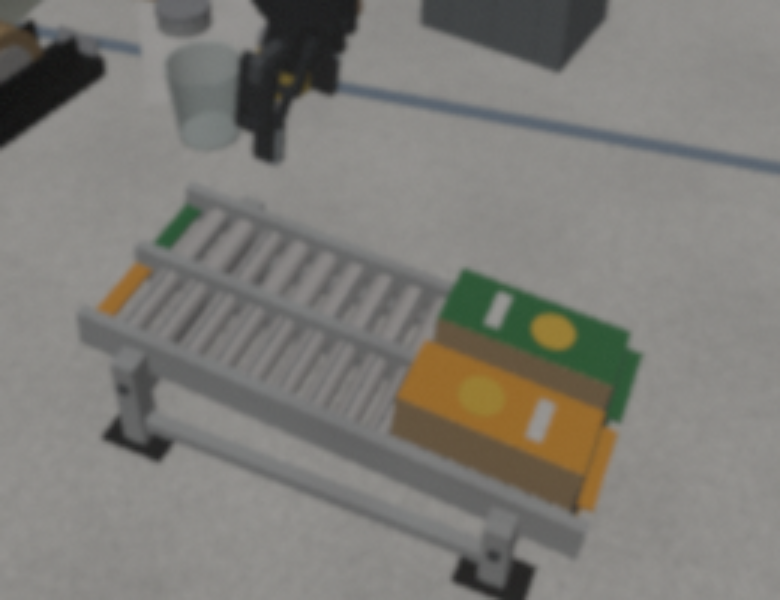

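The green carton lies print-up against the stop (its front edge is at 0.385 m along the lane), and the gripper is clear of it. Handing in.

```bash
python3 -c "
from h import *
print(workorder.sign_off())"
```

```text
the job is handed in; nothing more can be done
None
```

The green carton was laid print-up on the upper end of its lane, rolled down by itself and rests against the stop; the job was handed in at about 35 s, and nothing else was picked up or deliberately moved.

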